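Check a kitchen whetstone on a leaning thickness gauge

ROBOT

A 6-joint arm with a two-finger parallel gripper is mounted at the origin on the work surface. World frame = base frame: x ahead of the robot, y to its left, z up, the work surface at z = 0. Lengths are in mm, angles in rad, forces in N, time in s.
With the tool pointing down it reaches from about 350 to 775 mm from the base axis. Payload 7.3 kg.
Tool frame: the origin (TCP) lies at the centre of the arm's flange, where the gripper is bolted on; the fingertips stand 178 mm ahead of it and the grasp point (between the pads) lies 159 mm ahead of it; z points along the fingers, y is the line along which they close (so a half turn about z gives the same grasp; the last joint's range is limited). The gripper opens to 92 mm and grips with 3 to 60 N. Pads are 19 mm wide; open, the fingers measure 130 mm over their backs; the gripper's body (75 mm by 190 mm) begins 47 mm behind the grasp point.
Start: joints at [-1.274, 0.342, 1.524, -0, 1.275, -0.146], TCP at [224.966, -474.36, 404.741] pointing down, gripper open.
Joint ranges: [-2.53, 2.53], [-0.77, 2.02], [0.04, 2.7], [-1, 4.14], [0.28, 2.66], [-3.11, 3.11]. Speed limits (rad/s): [2.57, 2.57, 3.14, 3.14, 3.14, 3.14].

INTERFACE

Orientations are given as [roll, pitch, yaw] about the fixed x, y, z axes, in that order (R = Rz(yaw) Ry(pitch) Rx(roll)).
In Python, from plant import * gives the robot as it stands. The module is installed in compiled form; this text tells all that it offers.
- The arm moves only by the shell command python3 -m inch 'ROWS'. ROWS is JSON, a list of rows, each a list of 5 numbers: the shift along the tool's x, y, z in m, then the turn about the tool's z in rad, then the opening, from 0 (shut) to 1 (fully open). In form: [[tx, ty, tz, spin, claw], ...]. A call has 1 to 8 rows; each row is the pose to reach, as a shift and turn from the pose commanded when the call began, along the tool's axes at that moment; what a row does not reach only later rows make up. A row lasts 1/12 s, in which the tool goes at most 41.7 mm and 7.16 degrees, less where a joint would pass 70% of its speed; a pose out of reach is approached as far as the arm can. A call with a gripper value outside its range is refused whole. The fingers move at their own pace and stop on an object; the grip force is fixed at half the most. Time passes only in rows, so rows that repeat a pose let the fingers close. It gives the time, the measured TCP pose, the force, the opening and the grip force at its end, in the units of the state.
- get_obs(): the state, without advancing time (a new reading comes with each control period).
- capture(name): name is "side" or "top"; returns a dict with "color" (384x512x3 uint8, red, green, blue), "intrinsics" (3x3 intrinsics, pixels), "distortion" ([k1, k2, p1, p2, k3] as OpenCV has them; the pictures are not rectified), "pose" (4x4, takes a point from camera to world coordinates). Camera axes: x right, y down, z forward; pixel columns grow to the right and rows downward; lengths in mm; the calibration is good to about 2 mm. A picture is of the moment at which its call begins. There is no depth.
- close_job(): hands the job in; it is judged then, once.
Trained networks look in a picture, given as the dict that the camera call returned (one of the last four; its "shot" number tells which), for a name from the list of things; names that differ only in an ending like _2 or _b are one class to them, and where a whole thing is asked for, a point or a joint stands for the part that bears it (a point fixed in the world has none). Each returns a list of dicts, best first, with "conf" (0 to 1); they miss things now and then, are a little off and sometimes report something else, mostly with a low value. They report only what shows in the picture. A call takes as long as a camera call. They do not tell look-alikes from the thing itself.
- look_for(picture, target): "rect" ([centre column, centre row, width, height] in pixels, round what is visible of it).
- trace(picture, target): "pixels" (384x512 bool, what is visible of it) and "rect" ([centre column, centre row, width, height] in pixels, round what is visible of it).
- tip_of(picture, target): "centre" ([column, row] in pixels: a listed point, or the origin of a listed thing).
The state is a dict: "time": time; "joint_positions": joint angles; "dq": joint speeds; "tau": joint torques, N m; "tool_pos": TCP position; "tcp_rot": TCP orientation; "contact_force": force on the tool from outside, world axes, zero at the start; "moment": the same for the moment, N m; "grip_width": finger opening in mm; "finger_force": force on a finger pad.
Only numpy, scipy, OpenCV 4.12 (cv2) and the standard library are available. Lean on these libraries where they do the work, as an engineer would, in place of code of your own. Each camera call takes 0.05 s, during which the arm holds its last target. There are 200 camera calls.

TASK

Lay the whetstone lengthwise, flat and centred, in the sloping bed of the thickness gauge, and let go of it. Then swing the gauge's arm over the stone until it comes to its stop, and after that slide the arm down by its knob until the sprung foot rests on the stone and is pushed in so far that its pin stands level with the index post beside it. Set the stone down gently, never drive the foot in to its end, leave the gauge set like that, and leave the other things on the counter where they are.

Things in the scene. Friction and masses are not known exactly. Their poses are not given: they have to be found in the camera images.
- stone: the whetstone: a plain grey-beige bar, 40 (x) by 150 (y, its length) by 28 mm (z), 0.34 kg, lying on the counter; origin at the centre of its underside. It alone is to be gauged
- stone_mid (a point): centre of the whetstone, 14 mm above its underside
- gauge: foot of the thickness gauge, a grey stand 200 by 170 mm fixed to the counter; origin under it on the counter, x points away from its front. Everything of the gauge above it leans 30 degrees towards its front
- bedframe: sloping frame of the gauge: z is square to the bed (30 deg from vertical, leaning to the gauge's front), x up the slope, y along the bed. Origin: centre of the bed's upper face at its lowest setting; the bed is locked at an unreported height 0 to 10 mm above that along z. Bed 74 (x) by 170 mm (y). The stone's place: middle at x = 0, y = 0, length along y
- lip (a point): middle of the lip along the bed's lower side with the bed at its lowest (it rises with the bed): 5 mm high above the bed, 5 mm wide, inner face at bedframe x = -25 mm. The stone lies flat up the slope of it, touching it or not
- column_top (a point): top of the 20 mm steel column, on its axis, which is parallel to bedframe z at bedframe x = 100 mm, y = 0; 129 mm above the origin. The arm swings about this axis
- swing (a joint): angle of the gauge's arm about the column, rad: 0 parked off to the -y side of the bed, 1.4 at its stop with the arm pointing down the slope and the foot over x = 0, y = 0 of bedframe. Turns clockwise seen from above; stays where left (about 0.3 N m friction)
- carriage (a joint): how far the arm has been slid down the column, m: 0 at the top, at most 0.055, along bedframe -z. Friction of about 10 N holds it where it is left. At 0 the foot's face is 62 mm above the bedframe origin and the arm's top 98 mm
- foot (a joint): how far the sprung foot is pushed up into the arm, m: 0 free, 0.012 at its end; 3 N at first, 5.4 N at 0.006. The foot is a 20 mm steel disc on an 8 mm pin through the arm, 100 mm out from the column. Free, the pin's top stands 12 mm above the arm; the fixed index post, 8 mm thick and 15 mm beside it, stands 18 mm: level when this reads 0.006
- foot_face (a point): centre of the underside of the foot
- knob (a point): a point on the axis of the arm's black round knob, 21 mm above the arm's top; the knob is 16 mm across, 40 mm tall, parallel to the column, 135 mm out from it (35 mm beyond the foot)
- cutlery_case: bystander: grey plastic cutlery case with sliding lid, 230 by 65 by 29 mm, origin at the centre of its underside
- bento: bystander: purple bento box, 116 by 184 by 59 mm, origin at the centre of its underside
- mug: bystander: white ceramic mug, 80 mm across, 90 mm tall, origin at the centre of its underside, handle at +y
- teaspoon: bystander: steel teaspoon 140 mm long, lying flat along its x
Mind the look-alikes: they are no part of the job. Leave any brown or orange look-alike of the stone alone.

How it is judged:
By the outcome, as a careful person would: the job done as asked, in the order asked, and still so for the second after the job is handed in, with the robot touching nothing.
It also fails if it takes over 51 s, if anything falls off the work surface, if the arm or the gripper's body presses on something with over 40 N, if the wrist force passes 120 N, or if a joint passes its speed limit or range.

## Working session

There is one attempt and no reset: what is moved stays moved. The work goes in short steps, Python scripts to look and compute and a shell command to move; the robot and the scene stay as the last step left them, time stands still between calls to the robot, and variables do not carry over. Pictures are saved under pics/ and viewed, at most 10 in all, crops included, and the job is handed in when it is done.

```bash
mkdir -p pics; cat > h.py <<'E'
from plant import *
import numpy as np, cv2
from scipy.spatial.transform import Rotation as R
def save(p,n,box=None,s=1):
    im=p["color"][:,:,::-1]
    if box: im=im[box[1]:box[3],box[0]:box[2]]
    cv2.imwrite("pics/"+n,cv2.resize(im,None,fx=s,fy=s,interpolation=cv2.INTER_CUBIC))
def ray(p,uv):
    K=np.array(p["intrinsics"],float);D=np.array(p["distortion"],float);T=np.array(p["pose"])
    n=cv2.undistortPoints(np.array(uv,float).reshape(-1,1,2),K,D).reshape(-1,2)
    d=np.c_[n,np.ones(len(n))]@T[:3,:3].T
    return T[:3,3],d/np.linalg.norm(d,axis=1,keepdims=True)
def onz(p,uv,z):
    o,d=ray(p,uv); return o+d*((z-o[2])/d[:,2])[:,None]
def proj(p,X):
    T=np.linalg.inv(np.array(p["pose"]))
    return cv2.projectPoints(np.array(X,float).reshape(-1,3),cv2.Rodrigues(T[:3,:3])[0],T[:3,3],np.array(p["intrinsics"],float),np.array(p["distortion"],float))[0].reshape(-1,2)
def tri(ps,uvs):
    A=np.zeros((3,3));b=np.zeros(3)
    for p,uv in zip(ps,uvs):
        o,d=ray(p,[uv]);M=np.eye(3)-np.outer(d[0],d[0]);A+=M;b+=M@o
    return np.linalg.solve(A,b)
E
python3 - <<'E'
from h import *
np.set_printoptions(precision=1,suppress=True)
a=capture("side");b=capture("top")
big=np.hstack([a["color"],b["color"]])
save(a,"a.png",s=1.5);save(b,"b.png",s=1.5)
for p in(a,b):
    print(np.array(p["pose"]))
    for t in["stone","stone_mid","gauge","bedframe","lip","column_top","foot_face","knob"]:
        print(t,[(np.round(r["centre"],1),round(r["conf"],2)) for r in tip_of(p,t)])
    print([(np.round(r["rect"],1),round(r["conf"],2)) for r in look_for(p,"stone")])
o=get_obs();print(o["tool_pos"],o["tcp_rot"],o["time"])
E
```

```text
[[    0.9    -0.2     0.4   -39.1]
 [   -0.4    -0.5     0.8 -1146.2]
 [    0.     -0.9    -0.5   948.8]
 [    0.      0.      0.      1. ]]
stone [(array([168.7, 218.9]), 0.95), (array([240.7, 284.2]), 0.7), (array([164.1, 191.6]), 0.49)]
stone_mid [(array([169. , 216.6]), 0.95), (array([159., 188.]), 0.67), (array([242.4, 283.3]), 0.63)]
gauge [(array([289.2, 234.3]), 0.6), (array([230.7, 244.5]), 0.53)]
bedframe [(array([288.2, 215.2]), 0.68), (array([308.9, 209.5]), 0.65)]
lip [(array([273.7, 218.6]), 0.88), (array([287. , 213.8]), 0.46)]
column_top [(array([296.4, 176.2]), 0.7)]
foot_face [(array([306.6, 211.4]), 0.47)]
knob [(array([298.3, 203.5]), 0.79)]
[(array([169.2, 218.2,  37.3,  19.8]), 0.85), (array([241.4, 282.1,  50.2,  14.5]), 0.75), (array([170.3, 191.8,  18.5,  14.4]), 0.5)]
[[  -0.    -1.     0.1  398.2]
 [  -1.     0.    -0.    38. ]
 [   0.    -0.1   -1.  1499.7]
 [   0.     0.     0.     1. ]]
stone [(array([187.8, 212.9]), 0.84), (array([320.8, 239.5]), 0.84), (array([133.1, 260.5]), 0.79), (array([196.1, 269.6]), 0.6)]
stone_mid [(array([126.9, 259.8]), 0.92), (array([198.4, 270.5]), 0.7), (array([324. , 240.1]), 0.69)]
gauge [(array([272.7, 162.6]), 0.83)]
bedframe [(array([266.8, 160. ]), 0.59)]
lip [(array([266.9, 167.5]), 0.97)]
column_top [(array([275.3, 140.7]), 0.92), (array([182.7, 217.2]), 0.27)]
foot_face [(array([183.9, 213.8]), 0.47)]
knob [(array([316.3, 166.6]), 0.97)]
[(array([197.7, 270.8,  41.2,  34.8]), 0.86), (array([129.8, 260. ,  43. ,  37. ]), 0.81), (array([322.9, 239.5,  30. ,  47.2]), 0.75), (array([266.4, 226.4,  42.4,  16.3]), 0.7)]
[ 225.  -474.3  404.8] [3.1 0.  0.4] 1.0
```

View pics/a.png

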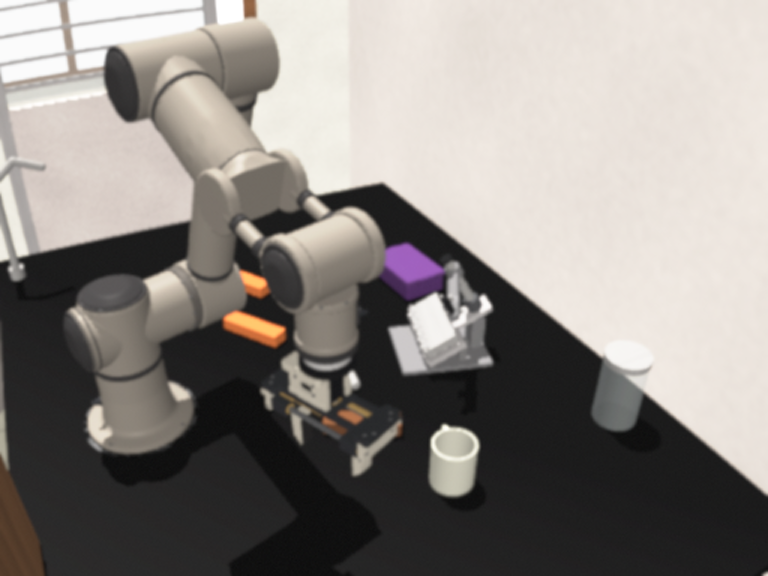

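View pics/b.png

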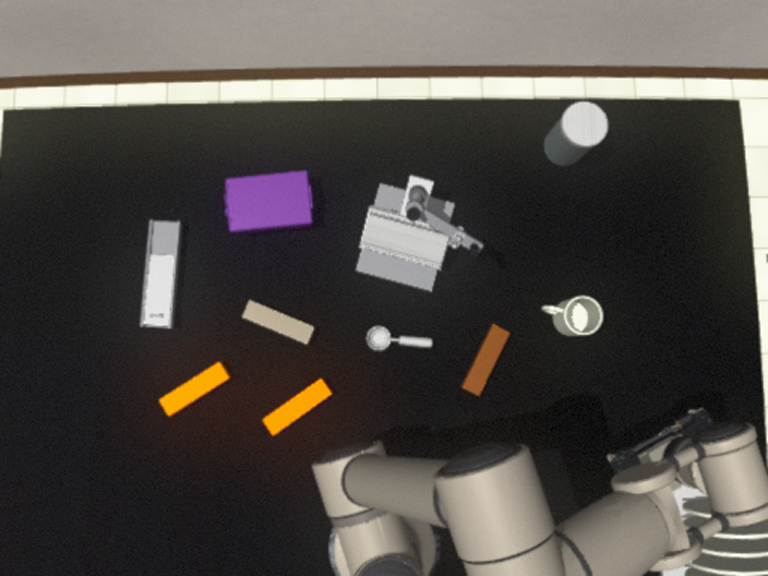

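The two pictures show four candidates for the stone in the top view: beige bar (185,214), orange bars (130,260) and (198,271), and brown bar (324,240). The grey-beige one at (185,214) fits the description. The gauge is at about (268,160), with its arm parked to the right. Next I'll fit the poses and check a close crop.

```bash
cat > fit.py <<'E'
from h import *
from scipy.optimize import least_squares
def bf(v):  # x,y,z,yaw -> R,o of bedframe
    c=R.from_euler('z',v[3]).as_matrix()@R.from_euler('y',-np.pi/6).as_matrix()
    return c,np.array(v[:3])
PTS={"bedframe":(0,0,0),"lip":(-27.5,0,5),"column_top":(100,0,129),"knob":(100-135*np.cos(1.4),-135*np.sin(1.4),119),"foot_face":(100-100*np.cos(1.4),-100*np.sin(1.4),62)}
def fit(obs,x0):
    def f(v):
        c,o=bf(v);return np.concatenate([(proj(p,c@np.array(PTS[n])+o)[0]-uv)*w for p,n,uv,w in obs])
    return least_squares(f,x0,loss="soft_l1")
E
python3 - <<'E'
from fit import *
np.set_printoptions(precision=1,suppress=True)
a=capture("side");b=capture("top")
obs=[]
for p in(a,b):
    for t in["bedframe","lip","column_top","knob"]:
        r=tip_of(p,t)
        if r and r[0]["conf"]>.5: obs.append((p,t,np.array(r[0]["centre"]),r[0]["conf"]))
s=fit(obs,[650,-10,80,-.2]);print(s.x,s.x[3]);c,o=bf(s.x)
for p,t,uv,w in obs: print(t,uv,proj(p,c@np.array(PTS[t])+o)[0]-uv,w)
print([(np.round(r["rect"]),round(r["conf"],2)) for r in trace(b,"stone")])
hsv=b["color"].astype(int)
for r in trace(b,"stone"):
    m=r["pixels"]; 
    if abs(r["rect"][0]-185)<12 and abs(r["rect"][1]-214)<12:
        print("area",m.sum(),b["color"][m].mean(0))
# colour segmentation of beige bar
w=b["color"][190:240,150:220].astype(float);g=w.min(2)>70
n,l,st,ce=cv2.connectedComponentsWithStats(g.astype(np.uint8));i=1+np.argmax(st[1:,4])
vv,uu=np.nonzero(l==i);uv=np.c_[uu+150,vv+190]
P=onz(b,uv,28)[:,:2].astype(np.float32);print("rect@28",cv2.minAreaRect(P),"mean",P.mean(0),st[i])
ev,E=np.linalg.eigh(np.cov(P.T));print("len dir",E[:,1],np.degrees(np.arctan2(E[1,1],E[0,1])),np.sqrt(12*ev))
save(b,"c.png",(140,110,360,260),3.6)
ob=get_obs();print(ob["tool_pos"],np.round(ob["tcp_rot"],4),ob["grip_width"])
E
```

```text
[633.9 -52.9  65.9  -0.4] -0.38601679259430205
bedframe [284.3 213.7] [1.6 2.4] 0.95
lip [277.8 219.7] [ 0.1 -0.9] 0.87
column_top [294.1 172.1] [1.  1.1] 0.67
knob [296.3 204.5] [ 0.3 -2.6] 0.85
bedframe [269.9 160.2] [-0.9  1.3] 0.83
lip [266.9 166.7] [-1.  3.] 0.8
column_top [275.4 145.1] [-0.1 -0.5] 0.92
knob [315.  166.4] [2.1 1.3] 0.56
[(array([324., 240.,  27.,  44.]), 0.9), (array([130., 261.,  45.,  38.]), 0.7), (array([188., 214.,  44.,  29.]), 0.62), (array([197., 272.,  47.,  36.]), 0.58), (array([265., 227.,  45.,  15.]), 0.37)]
area 640 [175.5 162.5 141.7]
rect@28 ((475.8188171386719, 214.53619384765625), (151.2924041748047, 42.317840576171875), 66.19445037841797) mean [475.9 214.8] [ 11  10  48  30 636]
len dir [0.4 0.9] 66.30255976039881 [ 41.9 151.9]
[ 225.  -474.4  404.7] [3.1 0.  0.4] 91.83169747235706
```

View pics/c.png

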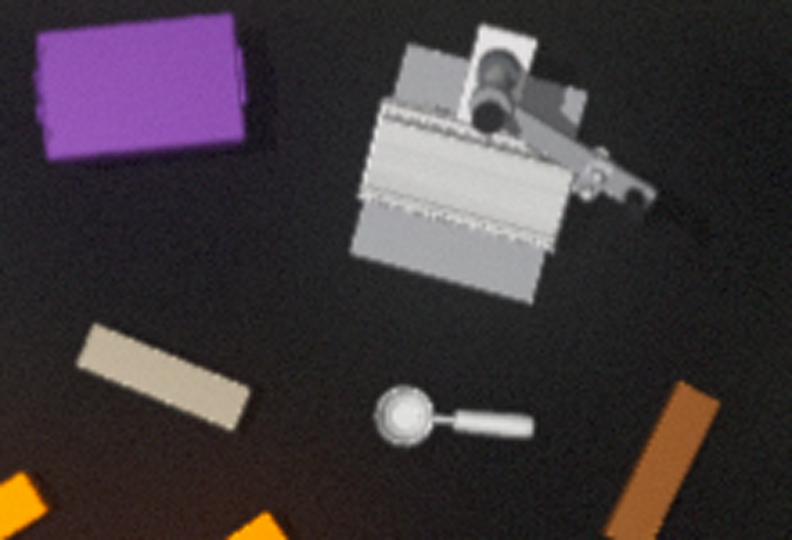

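```bash
python3 - <<'E'
from h import *
a=capture("side");b=capture("top")
save(a,"d.png",(250,165,340,255),6.6); save(b,"e.png",(230,110,330,200),6.6)
cr=lambda q:np.array(q)/3.6+np.array([140,110])-.36
for z in(0,12):
    P=onz(b,cr([(350,253),(533,303),(587,95),(407,45)]),z);print(np.round(P))
    print(np.degrees(np.arctan2(*(P[0]-P[1])[[0,1]])),np.degrees(np.arctan2(*(P[3]-P[2])[[0,1]])))
E
```

```text
[[ 586.   49.    0.]
 [ 538. -115.    0.]
 [ 728. -170.    0.]
 [ 777.   -7.    0.]]
16.455205656140585 16.75598474667219
[[ 585.   49.   12.]
 [ 537. -114.   12.]
 [ 725. -169.   12.]
 [ 774.   -6.   12.]]
16.455205656140578 16.755984746672176
```

View pics/d.png

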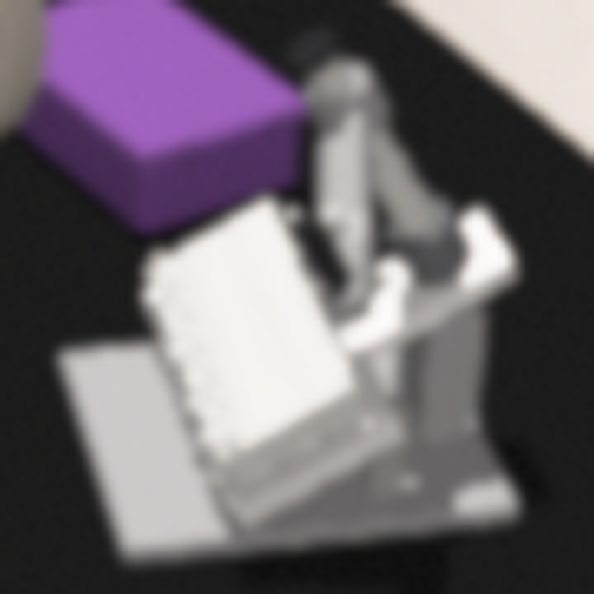

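View pics/e.png

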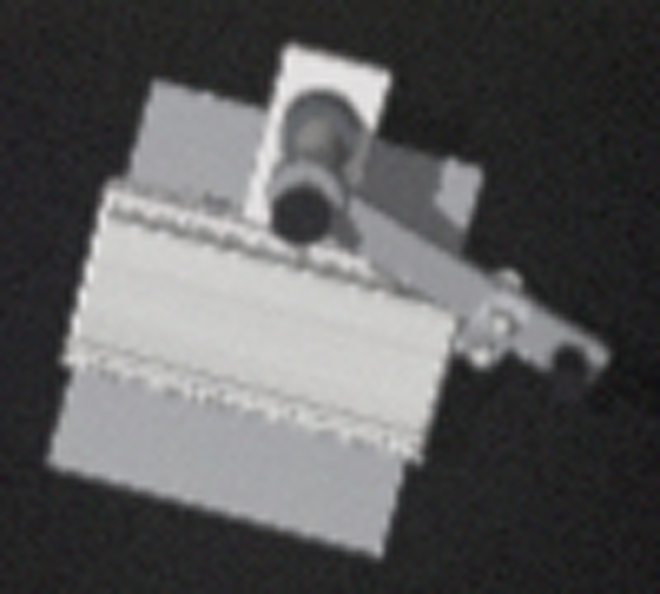

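The crops show the stone is the plain beige bar. In the top crop (6.6×), the column top is at (302,213), the knob top at (570,365), and the base edge gives a yaw of about −16.6°. In the side crop, the bed's corners are near (350,385), (270,200), (213,450) and (150,265).

```bash
cat > fit2.py <<'E'
from fit import *
import sys
np.set_printoptions(precision=2,suppress=True)
a=capture("side");b=capture("top")
S=lambda u,v:np.array([u/6.6+250-.42,v/6.6+165-.42]);T=lambda u,v:np.array([u/6.6+230-.42,v/6.6+110-.42])
def arm(r,z,q): return (100-r*np.cos(1.4-q),-r*np.sin(1.4-q),z)
# (pic, fn(h,q), px, w)
O=[(b,lambda h,q:(100,0,129),T(302,213),1),(b,lambda h,q:arm(135,138,q),T(570,365),1),(a,lambda h,q:(100,0,129),S(318,45),1),
(a,lambda h,q:(37,-85,h),S(350,385),1),(a,lambda h,q:(37,85,h),S(270,200),1),(a,lambda h,q:(-30,-85,h+5),S(213,450),.6),(a,lambda h,q:(-30,85,h+5),S(150,265),.6),
(b,lambda h,q:(-37,85,h),T(66,362),.6),(b,lambda h,q:(-37,-85,h),T(415,462),.6)]
M={"bedframe":lambda h,q:(0,0,0),"lip":lambda h,q:(-27.5,0,5),"column_top":lambda h,q:(100,0,129),"knob":lambda h,q:arm(135,119,q),"foot_face":lambda h,q:arm(100,62,q)}
for p in(a,b):
    for t,f in M.items():
        r=tip_of(p,t)
        if r and r[0]["conf"]>.5: O.append((p,f,np.array(r[0]["centre"]),.5))
def res(v,raw=False):
    c,o=bf(v);e=[(proj(p,c@np.array(f(v[4]*10,v[5]))+o)[0]-uv)*(1 if raw else w) for p,f,uv,w in O]
    return np.array(e) if raw else np.concatenate(e+[[(v[3]+.289)/.01],[v[5]/.05],[(v[4]-.5)/.5]])
s=least_squares(res,[650,-50,80,-.289,.5,0],loss="soft_l1",x_scale=[1,1,1,.01,.1,.05]);v=s.x
print("x,y,z,yaw,h/10,swing",v);print(np.c_[res(v,True),[w for *_,w in O]])
np.save("v.npy",v);c,o=bf(v)
for n,P in dict(knob=arm(135,119,v[5]),knob_end=(-35,0,119),zero=(0,0,0),col=(100,0,129)).items(): print(n,c@np.array(P)+o)
print("axes",c)
ob=get_obs();Rt=R.from_euler("xyz",ob["tcp_rot"]).as_matrix();print(Rt)
E
python3 fit2.py
```

```text
x,y,z,yaw,h/10,swing [639.6  -52.22  67.54  -0.29   0.64   0.07]
[[-1.03  0.42  1.  ]
 [ 0.34  1.72  1.  ]
 [-1.35  0.57  1.  ]
 [ 0.18  0.19  1.  ]
 [-0.42 -0.08  1.  ]
 [ 1.81 -0.27  0.6 ]
 [ 0.33 -1.26  0.6 ]
 [-0.08 -0.75  0.6 ]
 [-0.73 -1.36  0.6 ]
 [ 2.71  1.96  0.5 ]
 [ 0.84 -2.56  0.5 ]
 [ 3.04 -0.92  0.5 ]
 [ 2.31 -0.03  0.5 ]
 [ 0.62  1.46  0.5 ]
 [-1.59 -0.43  0.5 ]
 [ 1.5  -2.11  0.5 ]]
knob [ 600.79 -177.36  204.3 ]
knob_end [553.6  -26.35 153.1 ]
zero [639.6  -52.22  67.54]
col [660.77 -58.59 229.26]
axes [[ 0.83  0.29 -0.48]
 [-0.25  0.96  0.14]
 [ 0.5   0.    0.87]]
[[ 0.9   0.43  0.  ]
 [ 0.43 -0.9  -0.  ]
 [-0.    0.   -1.  ]]
```

```bash
cat > go.py <<'E'
# usage: go.py X Y Z [tool-y heading deg]  -> shift in tool axes (m), spin (rad)
import sys;from h import *
ob=get_obs();Rt=R.from_euler("xyz",ob["tcp_rot"]).as_matrix();X=np.array([float(q) for q in sys.argv[1:4]])
d=Rt.T@(X-ob["tool_pos"])/1000
sp=0
if len(sys.argv)>4:
    h=np.arctan2(Rt[1,1],Rt[0,1]);sp=-((np.radians(float(sys.argv[4]))-h+np.pi)%(2*np.pi)-np.pi)
print("shift",np.round(d,4),"spin",round(sp,3),"pos",np.round(ob["tool_pos"],1),"F",np.round(ob["contact_force"],1),"w",round(ob["grip_width"],1),"t",ob["time"],"q",np.round(ob["joint_positions"],2))
E
python3 -m inch '[[0.548,-0.535,0.02,-0.71,1],[0.548,-0.535,0.02,-0.71,1],[0.548,-0.535,0.02,-0.71,1],[0.548,-0.535,0.02,-0.71,1],[0.548,-0.535,0.02,-0.71,1],[0.548,-0.535,0.02,-0.71,1],[0.548,-0.535,0.02,-0.71,1],[0.548,-0.535,0.02,-0.71,1]]'
python3 go.py 488.8 244.1 300 -23.7
```

```text
time: 2.97
tool_pos: [340.7, -160.0, 396.2]
tcp_rot: [3.141, 0.0, 1.153]
contact_force: [1.6, 0.2, 0.9]
grip_width: 92.4
finger_force: 0.0
shift [ 0.4294 -0.0289  0.0961] spin -0.005 pos [ 340.7 -160.   396.2] F [1.6 0.2 0.9] w 92.4 t 2.9667 q [-0.64  0.07  1.9   0.    1.17 -0.23]
```

```bash
python3 -m inch '[[0.429,-0.029,0.09,-0.005,1],[0.429,-0.029,0.09,-0.005,1],[0.429,-0.029,0.09,-0.005,1],[0.429,-0.029,0.09,-0.005,1],[0.429,-0.029,0.09,-0.005,1],[0.429,-0.029,0.09,-0.005,1],[0.429,-0.029,0.09,-0.005,1],[0.429,-0.029,0.09,-0.005,1]]' >/dev/null
python3 go.py 488.8 244.1 250 -23.7
```

```text
shift [ 0.1035 -0.0062  0.0774] spin 0.001 pos [452.9 146.8 327.4] F [ 1.  -0.5 -0.1] w 91.5 t 3.6333 q [ 0.15  0.34  1.77 -0.    1.04  0.57]
```

```bash
python3 -m inch '[[0.1035,-0.0062,0.077,0.001,1],[0.1035,-0.0062,0.077,0.001,1],[0.1035,-0.0062,0.077,0.001,1],[0.1035,-0.0062,0.077,0.001,1],[0.1035,-0.0062,0.077,0.001,1],[0.1035,-0.0062,0.077,0.001,1]]' >/dev/null
python3 - <<'E'
from h import *
b=capture("top");save(b,"f.png",(120,120,320,270),4)
E
python3 go.py 488.8 244.1 192 -23.7
```

```text
shift [ 0.0028 -0.0011  0.0596] spin -0.001 pos [488.6 241.1 251.6] F [-0.2 -0.2  0.1] w 91.9 t 4.1833 q [ 0.32  0.55  1.67 -0.    0.93  0.73]
```

View pics/f.png

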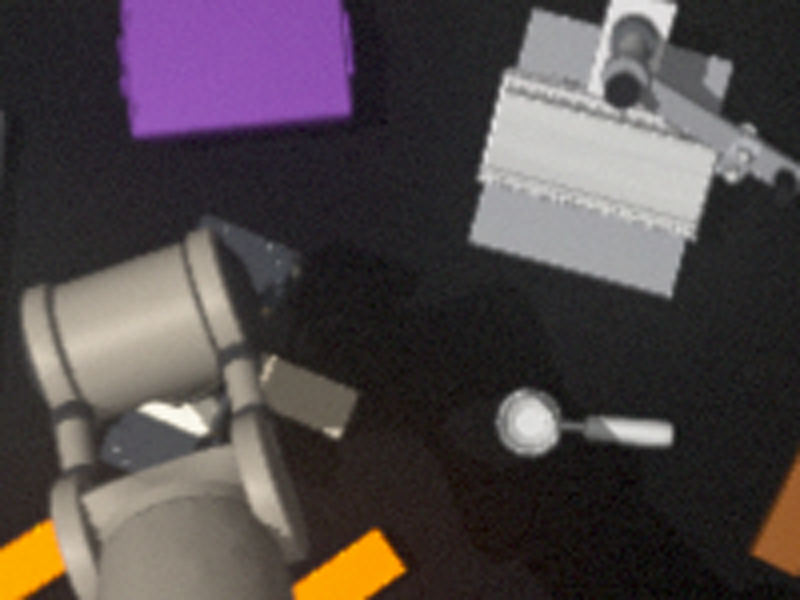

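The picture shows the gripper straddling the upper-left part of the beige bar; the bar's free end is at (310,395). I'll go down and grip.

```bash
python3 -m inch '[[0.0025,-0.001,0.03,0,1],[0.0025,-0.001,0.06,0,1],[0.0025,-0.001,0.06,0,1],[0.0025,-0.001,0.06,0,1],[0.0025,-0.001,0.06,0,0.2],[0.0025,-0.001,0.06,0,0.2],[0.0025,-0.001,0.06,0,0.2],[0.0025,-0.001,0.06,0,0.2]]'
python3 -m inch '[[0,0,0,0,0.2],[0,0,0,0,0.2],[0,0,0,0,0.2],[0,0,0,0,0.2]]'
```

```text
time: 4.85
tool_pos: [489.0, 244.5, 192.1]
tcp_rot: [3.14, -0.002, 1.157]
contact_force: [0.3, -0.0, -0.5]
grip_width: 70.0
finger_force: 0.0
time: 5.18
tool_pos: [488.7, 244.6, 190.8]
tcp_rot: [3.141, -0.0, 1.157]
contact_force: [2.0, -0.2, -0.2]
grip_width: 43.1
finger_force: 0.6
```

```bash
python3 -m inch '[[0,0,0,0,0.2],[0,0,0,0,0.2],[0,0,0,0,0.2],[0,0,-0.01,0,0.2],[0,0,-0.04,0,0.2],[0,0,-0.08,0,0.2],[0,0,-0.1,0,0.2],[0,0,-0.1,0,0.2]]'
python3 go.py 563.3 41.5 291 -16.6
```

```text
time: 5.85
tool_pos: [489.5, 245.0, 295.8]
tcp_rot: [3.135, -0.006, 1.157]
contact_force: [1.5, -0.1, -3.8]
grip_width: 39.7
finger_force: 29.9
shift [-0.1567  0.1493  0.0048] spin -0.124 pos [489.5 245.  295.8] F [ 1.5 -0.1 -3.8] w 39.7 t 5.85 q [0.32 0.49 1.62 0.   1.03 0.74]
```

```bash
python3 -m inch '[[-0.020,0.019,0.005,-0.02,0.2],[-0.042,0.040,0.005,-0.04,0.2],[-0.070,0.067,0.005,-0.06,0.2],[-0.098,0.093,0.005,-0.08,0.2],[-0.126,0.120,0.005,-0.1,0.2],[-0.148,0.141,0.005,-0.124,0.2],[-0.157,0.149,0.005,-0.124,0.2],[-0.157,0.149,0.005,-0.124,0.2]]'
python3 - <<'E'
from h import *
a=capture("side");b=capture("top")
v=np.hstack([cv2.resize(a["color"][150:290,220:360],None,fx=2.8,fy=2.8),cv2.resize(b["color"][100:240,190:330],None,fx=2.8,fy=2.8)])
cv2.imwrite("pics/g.png",v[:,:,::-1])
E
python3 go.py 653.4 14.6 291 -16.6
```

```text
time: 6.52
tool_pos: [562.2, 38.1, 284.5]
tcp_rot: [-3.14, 0.001, 1.277]
contact_force: [0.3, 0.6, -4.1]
grip_width: 39.4
finger_force: 29.9
shift [ 0.0012  0.0958 -0.0066] spin -0.002 pos [561.3  40.9 284.6] F [-0.6  1.2 -3.4] w 40.0 t 6.6167 q [-0.06  0.53  1.58  0.    1.03  0.23]
```

View pics/g.png

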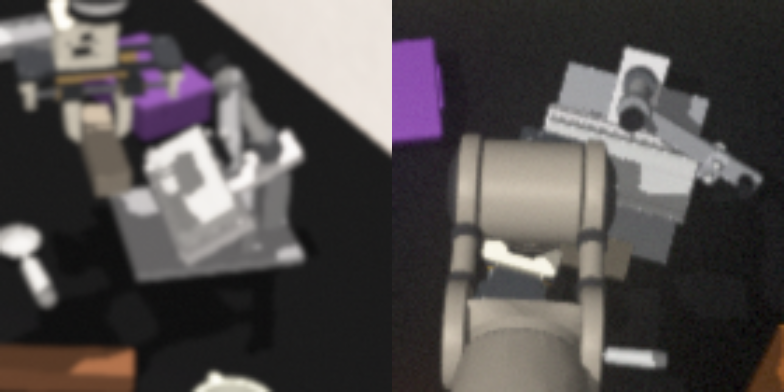

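The side view on the left shows the stone held level in the gripper in front of the bed, around (105,160). I'll move it in over the bed and lower it, watching the force.

```bash
python3 -m inch '[[0.001,0.012,-0.007,0,0.2],[0.001,0.03,-0.008,0,0.2],[0.001,0.052,-0.008,0,0.2],[0.001,0.074,-0.008,0,0.2],[0.001,0.09,-0.008,0,0.2],[0.001,0.096,-0.008,0,0.2],[0.001,0.096,-0.008,0,0.2],[0.001,0.096,-0.008,0,0.2]]'
python3 go.py 653.4 14.6 280 -16.6
```

```text
time: 7.28
tool_pos: [653.4, 15.7, 292.9]
tcp_rot: [-3.139, 0.0, 1.282]
contact_force: [-0.5, -0.1, -4.2]
grip_width: 39.5
finger_force: 29.9
shift [-0.001   0.0004  0.0129] spin 0.001 pos [653.4  15.7 292.9] F [-0.5 -0.1 -4.2] w 39.5 t 7.2833 q [-0.09  0.67  1.28  0.    1.19  0.2 ]
```

```bash
for i in 1 2 3; do :; done
python3 -m inch '[[0,0,0.004,0,0.2],[0,0,0.008,0,0.2],[0,0,0.008,0,0.2],[0,0,0.008,0,0.2]]' | grep -E "pos|contact"
python3 -m inch '[[0,0,0.002,0,0.2],[0,0,0.004,0,0.2],[0,0,0.004,0,0.2]]' | grep -E "pos|contact"
python3 -m inch '[[0,0,0.001,0,0.2],[0,0,0.002,0,0.2],[0,0,0.002,0,0.2]]' | grep -E "pos|contact"
```

```text
tool_pos: [653.7, 14.6, 285.3]
contact_force: [1.2, -1.2, -3.2]
tool_pos: [654.0, 14.3, 281.3]
contact_force: [0.6, -0.3, -4.3]
tool_pos: [654.2, 14.3, 279.5]
contact_force: [-0.3, 0.0, -3.9]
```

```bash

python3 -m inch '[[0,0,0.001,0,0.2],[0,0,0.002,0,0.2],[0,0,0.002,0,0.2]]' | grep -E "pos|contact"
python3 -m inch '[[0,0,0.001,0,0.2],[0,0,0.002,0,0.2],[0,0,0.002,0,0.2]]' | grep -E "pos|contact"
```

```text
tool_pos: [654.2, 14.4, 278.0]
contact_force: [-0.6, 0.8, -0.1]
tool_pos: [654.3, 14.5, 277.3]
contact_force: [-2.1, 1.7, 5.8]
```

```bash

python3 -m inch '[[0,0,0.001,0,0.2],[0,0,0.0015,0,0.2],[0,0,0.0015,0,0.2]]' | grep -E "time|pos|contact"
```

```text
time: 8.87
tool_pos: [654.2, 14.6, 277.0]
contact_force: [-5.8, 1.5, 12.9]
```

```bash

python3 -m inch '[[0,0,-0.0015,0,0.2],[0,0,-0.0015,0,0.445],[0,0,-0.0015,0,0.455],[0,-0.001,-0.0015,0,0.465],[0,-0.002,-0.0015,0,0.475],[0,-0.002,-0.0015,0,0.485],[0,-0.003,-0.0015,0,0.495],[0,-0.003,-0.0015,0,0.505]]'
python3 -m inch '[[0,-0.001,0,0,0.515],[0,-0.001,0,0,0.525],[0,-0.002,0,0,0.535],[0,-0.002,0,0,0.545],[0,-0.002,0,0,0.56],[0,-0.002,0,0,0.56]]'
python3 - <<'E'
from h import *
a=capture("side")
save(a,"i.png",(240,160,340,260),6)
E
```

```text
time: 9.53
tool_pos: [651.5, 15.1, 275.9]
tcp_rot: [3.141, 0.0, 1.281]
contact_force: [0.3, -0.4, 0.4]
grip_width: 46.1
finger_force: 0.0
time: 10.03
tool_pos: [649.4, 15.8, 275.8]
tcp_rot: [3.141, 0.0, 1.281]
contact_force: [-0.1, -0.0, 0.3]
grip_width: 51.3
finger_force: 0.0
```

View pics/i.png

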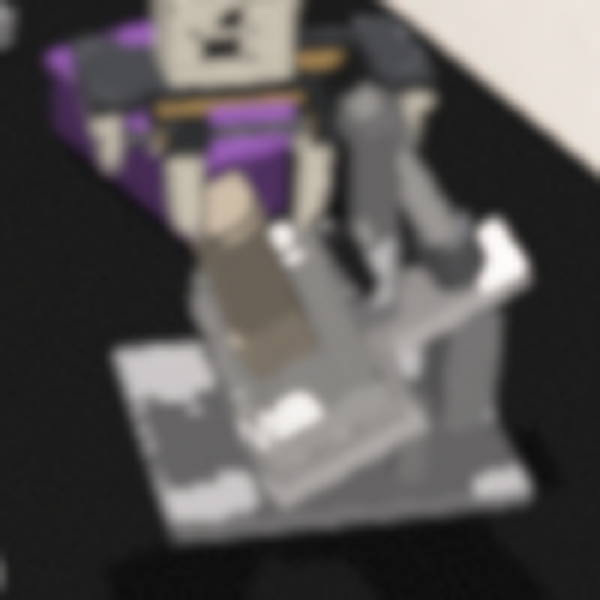

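The side view shows the stone resting flat on the sloping bed, shifted towards +y as I planned to keep clear of the column. I'll let go, back off, then slide it along the lip to centre with closed fingers.

```bash

python3 -m inch '[[0,0,0,0,0.6],[0,0,0,0,0.62],[0,0,-0.01,0,0.62],[0,0,-0.03,0,0.62],[0,0,-0.06,0,0.3],[0.02,0,-0.07,0,0],[0.05,0,-0.07,0,0],[0.066,0,-0.07,0,0]]'
python3 go.py 663 79.5 267 -16.6
python3 - <<'E'
from fit import *
np.set_printoptions(precision=1,suppress=True)
v=np.load("v.npy");c,o=bf(v)
for k in("top","side"):
    p=capture(k)
    for f in(tip_of(p,"stone"),tip_of(p,"stone_mid")):
        for r in f:
            q=r["centre"];pl=proj(p,o)[0]
            if np.hypot(*(q-pl))<40:
                C,d=ray(p,[q]);z0=7 if f is None else 8
                for zz in(8,22):
                    n=c[:,2];t=((o+zz*n-C)@n)/(d[0]@n);print(k,np.array(q),round(r["conf"],2),zz,c.T@(C+t*d[0]-o))
E
```

```text
time: 10.75
tool_pos: [668.7, 81.0, 348.0]
tcp_rot: [3.138, -0.002, 1.281]
contact_force: [0.5, 0.1, -1.0]
grip_width: 34.5
finger_force: 0.0
shift [-0.0032 -0.0053  0.081 ] spin 0.0 pos [668.7  81.  348. ] F [ 0.5  0.1 -1. ] w 34.5 t 10.75 q [0.01 0.66 1.15 0.   1.33 0.3 ]
top [260.7 155.6] 0.71 8 [ 8.3 27.6  8. ]
top [260.7 155.6] 0.71 22 [13.3 27.5 22. ]
top [255.5 161.2] 0.64 8 [-14.1  38.6   8. ]
top [255.5 161.2] 0.64 22 [-8.9 38.3 22. ]
top [256.1 160.9] 0.84 8 [-12.6  37.    8. ]
top [256.1 160.9] 0.84 22 [-7.4 36.8 22. ]
top [259.  158.4] 0.15 8 [-2.1 30.4  8. ]
top [259.  158.4] 0.15 22 [ 3.  30.2 22. ]
side [286.6 209.1] 0.67 8 [ 6.9 20.5  8. ]
side [286.6 209.1] 0.67 22 [ 9.1  1.3 22. ]
side [280.1 209.4] 0.5 8 [-14.   37.4   8. ]
side [280.1 209.4] 0.5 22 [-11.5  18.   22. ]
side [288.7 237.8] 0.31 8 [ -21.7 -116.1    8. ]
side [288.7 237.8] 0.31 22 [ -19.1 -133.2   22. ]
side [281.6 207.3] 0.61 8 [-6.5 43.6  8. ]
side [281.6 207.3] 0.61 22 [-4.1 24.1 22. ]
side [306.9 210. ] 0.49 8 [ 66.7 -38.8   8. ]
side [306.9 210. ] 0.49 22 [ 68.  -57.1  22. ]
```

```bash

python3 -m inch '[[-0.003,-0.005,0.02,0,0],[-0.003,-0.005,0.05,0,0],[-0.003,-0.005,0.075,0,0],[-0.003,-0.005,0.081,0,0],[-0.003,-0.005,0.081,0,0],[-0.003,-0.005,0.081,0,0]]'
python3 -m inch '[[-0.003,0,0,0,0],[-0.006,0,0,0,0],[-0.008,0,0,0,0],[-0.010,0,0,0,0],[-0.010,0,0,0,0]]' | grep -E "pos|cont"
python3 -m inch '[[-0.002,0,0,0,0],[-0.004,0,0,0,0],[-0.006,0,0,0,0],[-0.006,0,0,0,0]]' | grep -E "pos|cont"
python3 go.py 648.6 31.2 267 -16.6
```

```text
time: 11.55
tool_pos: [663.0, 76.9, 265.5]
tcp_rot: [3.141, -0.0, 1.28]
contact_force: [0.1, 0.0, 0.3]
grip_width: 0.8
finger_force: 0.0
tool_pos: [660.2, 68.2, 266.4]
contact_force: [2.1, 4.0, 3.3]
tool_pos: [658.4, 62.5, 265.8]
contact_force: [1.9, 3.0, 2.8]
shift [-0.0328 -0.0004 -0.0013] spin -0.0 pos [658.4  62.5 265.8] F [1.9 3.  2.8] w 0.4 t 12.3 q [-0.02  0.71  1.29  0.    1.14  0.27]
```

```bash

python3 -m inch '[[-0.004,0,0,0,0],[-0.008,0,0,0,0],[-0.012,0,0,0,0],[-0.016,0,0,0,0],[-0.020,0,0,0,0],[-0.024,0,0,0,0],[-0.028,0,0,0,0],[-0.028,0,0,0,0]]'
cat > seg.py <<'E'
from fit import *
np.set_printoptions(precision=1,suppress=True)
v=np.load("v.npy");c,o=bf(v);p=capture("top")
for r in trace(p,"stone"):
    if np.hypot(*(np.array(r["rect"][:2])-proj(p,o)[0]))<40:
        vv,uu=np.nonzero(r["pixels"]);C,d=ray(p,np.c_[uu,vv]);n=c[:,2]
        t=((o+36*n-C)@n)/(d@n);Q=((C+t[:,None]*d)-o)@c
        print("trace",r["conf"],r["rect"],"y range",np.percentile(Q[:,1],[.5,50,99.5]),"x",np.percentile(Q[:,0],[1,50,99]))
        for y in(-60,-30,0,30,60):
            k=abs(Q[:,1]-y)<6
            if k.any(): print(y,Q[k,0].min(),Q[k,0].max())
for r in tip_of(p,"stone_mid"):
    C,d=ray(p,[r["centre"]]);n=c[:,2];t=((o+22*n-C)@n)/(d[0]@n);print(np.round(r["conf"],2),c.T@(C+t*d[0]-o))
E
python3 seg.py; python3 go.py 648.6 31.2 267 -16.6
```

```text
time: 12.97
tool_pos: [650.2, 35.1, 265.3]
tcp_rot: [3.14, -0.0, 1.281]
contact_force: [1.9, 2.0, 2.4]
grip_width: 0.4
finger_force: 1.0
trace 0.66 [272.9, 164.0, 39.3, 23.6] y range [-74.5 -27.3  50.1] x [-23.2   1.   24.4]
-60 -22.98561981467637 25.07293132066279
-30 -23.707429935074288 25.228851627516402
0 -21.261641256835183 22.817265894009303
30 -22.32952875871861 4.544237224238175
0.74 [-501.6  372.    22. ]
0.71 [-8.5 -3.1 22. ]
0.63 [-208.1 -236.7   22. ]
shift [-0.0043 -0.     -0.0025] spin -0.0 pos [649.9  35.3 264.5] F [1.6 0.7 0.2] w 0.2 t 13.1167 q [-0.06  0.7   1.32 -0.    1.12  0.23]
```

```bash

python3 -m inch '[[0.01,0,0,0,0],[0.03,0,-0.01,0,0],[0.05,0,-0.05,0,0],[0.09,0,-0.08,0,0],[0.12,-0.01,-0.1,0,0],[0.15,-0.03,-0.1,0,0],[0.18,-0.06,-0.1,0,0],[0.2,-0.1,-0.1,0,0]]'
python3 seg.py
python3 - <<'E'
from h import *
p=capture("top");q=capture("side")
v=np.hstack([cv2.resize(p["color"][120:200,232:312],None,fx=7,fy=7,interpolation=3)[:, :440],cv2.resize(q["color"][180:250,255:305],None,fx=7,fy=8,interpolation=3)])
cv2.imwrite("pics/j.png",v[:,:,::-1]);print(v.shape)
E
```

```text
time: 13.78
tool_pos: [614.0, 255.8, 364.0]
tcp_rot: [3.141, -0.0, 1.281]
contact_force: [-0.7, 0.9, -0.4]
grip_width: 0.3
finger_force: 0.0
trace 0.84 [269.6, 163.4, 44.5, 30.9] y range [-75.8  -2.1  74.6] x [-24.7   0.   24.3]
-60 -25.26917113412729 25.07293132066279
-30 -25.110318348933703 25.228851627516402
0 -25.307042910225796 24.18707137159165
30 -24.615272640659242 21.785706802503494
60 -23.91706306188017 23.337988907837946
0.97 [-10.6  -0.5  22. ]
0.96 [-202.9 -235.8   22. ]
0.73 [-495.2  373.6   22. ]
0.7 [-460.1  141.    22. ]
(560, 790, 3)
```

View pics/j.png

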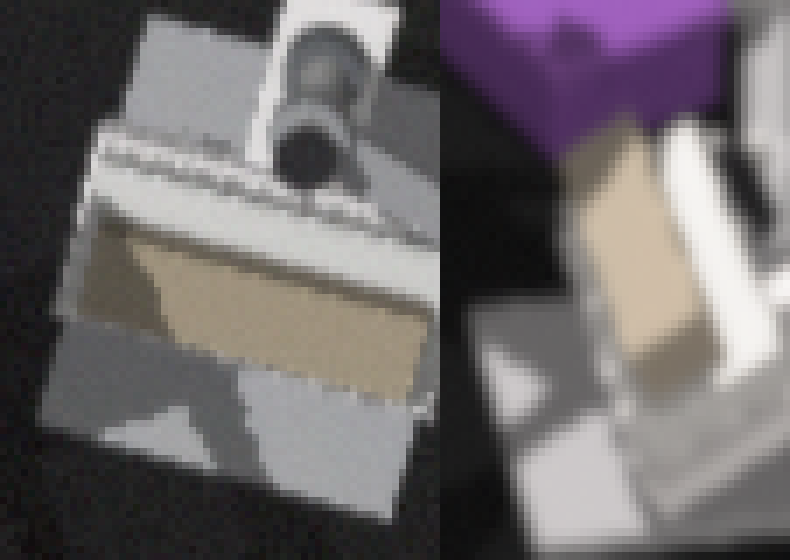

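The picture shows the stone flat, lengthwise and against the lip. The left end gap is about 8 mm and the right about 10 mm, so it sits roughly 2 mm towards +y. I'll give it one small nudge.

```bash

python3 -m inch '[[-0.02,0.04,0,0,0],[-0.05,0.07,0,0,0],[-0.08,0.09,0.02,0,0],[-0.11,0.1,0.05,0,0],[-0.14,0.1,0.08,0,0],[-0.165,0.1,0.097,0,0],[-0.18,0.1,0.097,0,0],[-0.18,0.1,0.097,0,0]]' | grep -E "pos|cont"
python3 go.py 649.3 33.4 266
```

```text
tool_pos: [658.3, 47.4, 266.7]
contact_force: [0.8, 0.7, 0.4]
shift [-0.016  -0.0046  0.0007] spin 0 pos [658.3  47.4 266.7] F [0.8 0.7 0.4] w 0.4 t 14.7 q [-0.04  0.71  1.29 -0.    1.15  0.25]
```

```bash

python3 -m inch '[[-0.004,-0.0046,0,0,0],[-0.009,-0.0046,0,0,0],[-0.013,-0.0046,0,0,0],[-0.016,-0.0046,0,0,0],[-0.016,-0.0046,0,0,0],[-0.005,-0.0046,0,0,0],[0.015,-0.0046,-0.02,0,0],[0.015,-0.02,-0.06,0,0]]' | grep -E "pos|cont"
python3 go.py 520 -60 400 73.4
cat > kn.py <<'E'
from fit import *
np.set_printoptions(precision=1,suppress=True)
v=np.load("v.npy");c,o=bf(v);o=o-2*c[:,1]
def tcp(q,s=0,za=130): 
    P=c@np.array([100-135*np.cos(1.4-q),-135*np.sin(1.4-q),za-s])+o
    return P+[0,0,171]
if __name__=="__main__":
    p=capture("top");C,d=ray(p,[[316.0,164.9]])
    for r in tip_of(p,"knob"): print(r)
    n=c[:,2];t=((o+138*n-C)@n)/(d[0]@n);print("knob top bed",c.T@(C+t*d[0]-o))
    for q in np.linspace(0,1.4,8): print(round(q,2),tcp(q))
E
python3 kn.py
```

```text
tool_pos: [644.8, 74.8, 321.8]
contact_force: [-1.7, -0.5, -0.2]
shift [-0.1648 -0.0819 -0.0774] spin -1.57 pos [644.8  74.8 321.8] F [-1.7 -0.5 -0.2] w 0.1 t 15.3667 q [-0.    0.64  1.26  0.    1.25  0.29]
knob top bed [  72.  -126.8  138. ]
0.0 [ 602.4 -182.   389.6]
0.2 [ 582.9 -168.7  376.7]
0.4 [ 566.5 -151.   364.7]
0.6 [ 553.8 -129.6  354.1]
0.8 [ 545.4 -105.6  345.4]
1.0 [541.4 -79.7 339. ]
1.2 [542.3 -53.  335. ]
1.4 [547.8 -26.7 333.6]
```

```bash

python3 -m inch '[[-0.02,-0.02,-0.03,-0.12,0.6],[-0.05,-0.04,-0.06,-0.24,0.6],[-0.09,-0.06,-0.09,-0.36,0.6],[-0.13,-0.08,-0.09,-0.48,0.6],[-0.16,-0.1,-0.09,-0.6,0.6],[-0.18,-0.1,-0.09,-0.72,0.6],[-0.2,-0.1,-0.09,-0.84,0.6],[-0.22,-0.1,-0.09,-0.96,0.6]]' | grep -E "pos|cont"
python3 go.py 600.8 -178.4 420 73.4
```

```text
tool_pos: [484.6, -110.7, 417.5]
contact_force: [0.1, 0.2, 0.3]
shift [-0.1255  0.0483 -0.0023] spin -0.605 pos [ 484.6 -110.7  417.5] F [0.1 0.2 0.3] w 49.0 t 16.1333 q [-0.38  0.28  1.58  0.    1.28 -1.05]
```

```bash

python3 -m inch '[[-0.02,0.008,0,-0.12,0.6],[-0.05,0.02,0,-0.24,0.6],[-0.08,0.03,0,-0.36,0.6],[-0.105,0.04,0,-0.48,0.6],[-0.1255,0.0483,0,-0.605,0.6],[-0.1255,0.0483,0,-0.605,0.6],[-0.1255,0.0483,0,-0.605,0.6],[-0.1255,0.0483,0,-0.605,0.6]]' | grep -E "pos|cont"
python3 go.py 600.8 -178.4 388 73.4
python3 - <<'E'
from h import *
b=capture("top");a=capture("side")
for p in(a,b):
    print([(np.round(r["centre"],1),round(r["conf"],2)) for r in tip_of(p,"knob")],proj(p,[600.8,-178.4,206]))
v=np.hstack([cv2.resize(a["color"][150:250,250:350],None,fx=3.9,fy=3.9),cv2.resize(b["color"][110:210,260:360],None,fx=3.9,fy=3.9)])
cv2.imwrite("pics/k.png",v[:,:,::-1])
E
```

```text
tool_pos: [600.9, -177.7, 416.4]
contact_force: [0.9, 0.3, 0.6]
shift [-0.0001 -0.0007  0.0284] spin -0.008 pos [ 600.9 -177.7  416.4] F [0.9 0.3 0.6] w 55.1 t 16.8 q [-0.41  0.53  1.2   0.    1.42 -1.68]
[(array([297. , 204.3]), 0.46), (array([281.9, 213.5]), 0.26)] [[299.55719599 201.3661203 ]]
[] [[316.6604437  164.18996259]]
```

View pics/k.png

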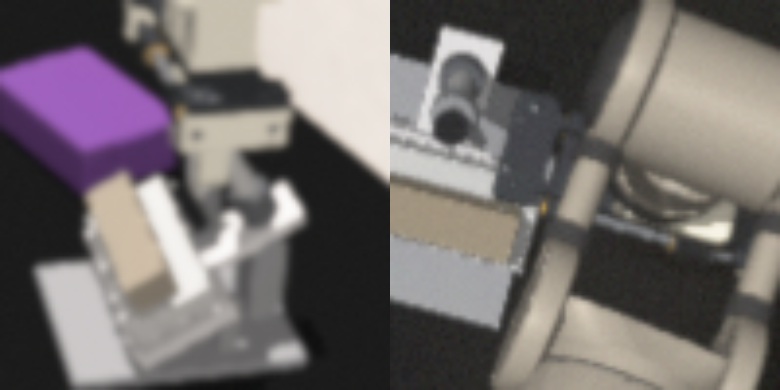

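The picture (my last view) shows the gripper over the knob, with the stone in the bed. The body clears the column at (450,125). I'll go down with a force check and close.

```bash

python3 -m inch '[[0,-0.0007,0.008,-0.008,0.6],[0,-0.0007,0.018,-0.008,0.6],[0,-0.0007,0.028,-0.008,0.6],[0,-0.0007,0.028,-0.008,0.6],[0,-0.0007,0.028,-0.008,0.6]]' | grep -E "pos|cont"
python3 -m inch '[[0,0,0,0,0.4],[0,0,0,0,0.3],[0,0,0,0,0.2],[0,0,0,0,0.1],[0,0,0,0,0.1],[0,0,0,0,0.1],[0,0,0,0,0.1],[0,0,0,0,0.1]]'
```

```text
tool_pos: [600.7, -179.3, 387.3]
contact_force: [-0.9, -0.2, 0.3]
time: 18.08
tool_pos: [601.4, -178.0, 388.9]
tcp_rot: [3.138, 0.001, 2.854]
contact_force: [2.8, 6.1, 1.4]
grip_width: 12.4
finger_force: 30.0
```

```bash

python3 -m inch '[[0,0,0,0,0.3],[0,0,0,0,0.6],[0,0,0,0,0.6]]' | grep -E "pos|cont"
python3 - <<'E'
from kn import *
a=capture("side");b=capture("top")
X=tri([a,b],[[297,204.4],[315.6,166.5]]);print("knob tri",X,"nominal",tcp(0,0,119)-[0,0,171],proj(a,X),proj(b,X),"bed",c.T@(X-o))
X=tri([a,b],[[298,172],[275.3,141.5]]);print("col tri",X,"nom",c@np.array([100,0,129])+o, proj(a,X),proj(b,X))
E
```

```text
tool_pos: [600.9, -179.3, 388.6]
contact_force: [-0.9, -0.7, -0.5]
knob tri [ 595.  -176.4  196.1] nominal [ 607.6 -183.6  209.1] [[297.3 204.3]] [[315.5 166.8]] bed [  58.2 -129.7  114.8]
col tri [663.6 -61.8 229.9] nom [660.2 -60.5 229.3] [[297.7 172.1]] [[275.4 141.2]]
```

```bash
python3 - <<'E'
import cv2,numpy as np
for f,(x0,y0),(r0,r1,c0,c1) in(("d.png",(250,165),(150,330,270,400)),("e.png",(230,110),(300,420,500,640))):
    g=cv2.imread("pics/"+f,0); s=cv2.resize(g,None,fx=1/6.6,fy=1/6.6,interpolation=cv2.INTER_AREA)
    a=[int(round(q/6.6)) for q in(r0,r1,c0,c1)]
    print(f,"rows",a[0]+y0,"cols",a[2]+x0);print(s[a[0]:a[1],a[2]:a[3]])
E
```

```text
d.png rows 188 cols 291
[[ 62  63  60  52  39  39  73 123 165 187 194 195 189 172 149 140 144 145
  137 116]
 [ 62  62  59  50  38  40  74 125 166 188 194 195 189 172 148 136 142 147
  146 132]
 [ 62  61  59  49  38  40  74 125 166 188 194 194 189 173 148 134 140 148
  149 141]
 [ 61  60  56  47  36  39  74 125 166 187 193 194 189 173 149 135 140 149
  151 146]
 [ 58  55  50  41  33  37  73 125 166 188 194 194 189 173 148 134 137 147
  151 150]
 [ 57  45  37  30  25  35  73 125 166 188 194 194 190 173 146 127 129 141
  150 151]
 [ 79  51  35  29  24  33  73 126 168 189 195 194 190 173 143 117 115 131
  146 151]
 [131  87  65  59  45  40  75 131 176 196 198 196 190 174 142 107  97 117
  138 149]
 [180 132 116 109  81  57  81 139 186 204 203 199 194 180 146 104  82  99
  126 144]
 [209 167 150 137 101  67  83 136 183 201 200 201 202 189 154 106  72  83
  113 136]
 [226 191 154 122  87  61  71 113 154 175 183 194 204 194 159 109  71  75
  104 129]
 [236 210 157 103  65  48  52  79 115 143 164 184 200 193 160 110  73  76
   99 120]
 [241 226 178 114  64  41  38  51  82 120 156 183 198 19
[... 2235 characters left out ...]
6  35  40  53  62  54  43  41  40  37  45  66  65  43  28  28
   23  21  20]
 [ 33  35  37  37  34  34  39  41  42  44  44  42  49  61  46  31  26  26
   25  27  25]
 [ 36  38  37  35  31  38  35  36  43  43  43  41  43  42  32  28  25  22
   23  25  27]
 [ 37  39  39  38  37  36  34  37  43  42  45  43  37  32  24  24  27  23
   21  21  22]
 [ 35  35  36  36  38  34  31  38  40  41  41  41  33  26  27  28  22  31
   28  24  22]
 [ 35  33  35  38  37  36  33  38  33  33  37  35  34  28  24  22  26  30
   33  30  25]
 [ 34  34  36  34  36  36  37  36  30  35  35  34  34  31  26  26  25  31
   31  31  31]
 [ 36  35  36  34  32  34  35  38  33  32  36  33  35  36  34  33  31  32
   29  30  32]]
```

```bash
python3 go.py 589.7 -174.9 376 73.4
```

```text
shift [0.012  0.0013 0.0126] spin 0.002 pos [ 600.8 -179.5  388.6] F [ 0.9 -0.2 -1. ] w 35.8 t 18.4333 q [-0.41  0.54  1.25 -0.    1.35 -1.7 ]
```

```bash

python3 -m inch '[[0.004,0.001,0,0,0.6],[0.01,0.001,0,0,0.6],[0.012,0.001,0.004,0,0.6],[0.012,0.001,0.008,0,0.6],[0.012,0.001,0.0126,0,0.6],[0.012,0.001,0.0126,0,0.6]]' | grep -E "pos|cont"
python3 -m inch '[[0,0,0,0,0.4],[0,0,0,0,0.3],[0,0,0,0,0.2],[0,0,0,0,0.1],[0,0,0,0,0.1],[0,0,0,0,0.1],[0,0,0,0,0.1],[0,0,0,0,0.1]]'
```

```text
tool_pos: [589.5, -174.9, 374.7]
contact_force: [-0.6, 0.5, -0.2]
time: 19.6
tool_pos: [589.9, -174.2, 376.1]
tcp_rot: [3.14, 0.0, 2.854]
contact_force: [2.6, 5.2, -0.1]
grip_width: 15.0
finger_force: 30.0
```

```bash
python3 - <<'E'
import numpy as np
q0=.14;f=lambda q:np.array([-135*np.cos(1.4-q),-135*np.sin(1.4-q)])
pr=f(q0)
for q in list(np.arange(.22,1.4,.08))+[1.4,1.42]:
    d=f(q)-f(q0);print(round(q,2),np.round([-d[0]*.866,d[1],-d[0]*.5],1))
E
```

```text
0.22 [8.8 3.7 5.1]
0.3 [17.3  8.2 10. ]
0.38 [25.4 13.5 14.7]
0.46 [33.2 19.5 19.2]
0.54 [40.5 26.2 23.4]
0.62 [47.4 33.6 27.3]
0.7 [53.7 41.6 31. ]
0.78 [59.4 50.1 34.3]
0.86 [64.5 59.1 37.3]
0.94 [69.  68.6 39.8]
1.02 [72.8 78.5 42. ]
1.1 [75.9 88.6 43.8]
1.18 [78.3 99.1 45.2]
1.26 [ 80.  109.7  46.2]
1.34 [ 80.9 120.4  46.7]
1.4 [ 81.2 128.5  46.9]
1.42 [ 81.1 131.2  46.8]
```

```bash

python3 -m inch '[[0.0044,0.002,0.0025,0,0.1],[0.0088,0.0037,0.0051,0,0.1],[0.013,0.006,0.0075,0,0.1],[0.0173,0.0082,0.01,0,0.1],[0.0214,0.011,0.0123,0,0.1],[0.0254,0.0135,0.0147,0,0.1],[0.0254,0.0135,0.0147,0,0.1]]'
```

```text
time: 20.18
tool_pos: [568.4, -154.2, 360.8]
tcp_rot: [-3.142, -0.002, 2.854]
contact_force: [1.6, 1.4, -0.8]
grip_width: 14.7
finger_force: 30.0
```

```bash

python3 -m inch '[[0.0078,0.006,0.0045,0,0.1],[0.0151,0.0127,0.0087,0,0.1],[0.022,0.02,0.0126,0,0.1],[0.0283,0.028,0.0163,0,0.1],[0.034,0.0366,0.0196,0,0.1],[0.0391,0.0456,0.0226,0,0.1],[0.0436,0.055,0.025,0,0.1],[0.0436,0.055,0.025,0,0.1]]'
```

```text
time: 20.85
tool_pos: [539.7, -88.9, 333.2]
tcp_rot: [-3.139, -0.014, 2.854]
contact_force: [-10.3, -3.1, -5.5]
grip_width: 14.6
finger_force: 30.0
```

```bash

python3 -m inch '[[0.006,0,0.0035,0,0.1],[0.009,0.007,0.005,0,0.1],[0.0111,0.0144,0.0064,0,0.1],[0.0133,0.022,0.0077,0,0.1],[0.0151,0.03,0.0088,0,0.1],[0.0165,0.038,0.0096,0,0.1],[0.0176,0.046,0.0102,0,0.1],[0.0176,0.046,0.0102,0,0.1]]'
```

```text
time: 21.52
tool_pos: [537.5, -39.2, 324.4]
tcp_rot: [-3.141, -0.008, 2.855]
contact_force: [-5.3, 1.2, -4.0]
grip_width: 14.1
finger_force: 30.0
```

```bash

python3 -m inch '[[0.003,0.005,0.0018,0,0.1],[0.0035,0.009,0.002,0,0.1],[0.0035,0.012,0.002,0,0.1],[0.0035,0.015,0.002,0,0.1],[0.0035,0.015,0.002,0,0.1]]'
python3 -m inch '[[0,0.002,0,0,0.1],[0,0.004,0,0,0.1],[0,0.004,0,0,0.1]]'
```

```text
time: 21.93
tool_pos: [539.5, -24.5, 323.4]
tcp_rot: [-3.141, -0.003, 2.854]
contact_force: [-4.1, 0.6, -2.9]
grip_width: 14.2
finger_force: 30.0
time: 22.18
tool_pos: [540.0, -22.7, 323.3]
tcp_rot: [-3.137, -0.004, 2.854]
contact_force: [-9.4, -12.4, -1.8]
grip_width: 14.3
finger_force: 30.0
```

```bash
cat > st.py <<'E'
from kn import *
ob=get_obs();P=np.array(ob["tool_pos"]);d=P-np.array([540.0,-22.7,323.3]);F=np.array(ob["contact_force"])
print("t",round(ob["time"],2),"s %.2f dx %.1f dy %.1f"%(-(d@c[:,2]),d@c[:,0],d@c[:,1]),"Fz_b %.1f Fx %.1f Fy %.1f"%tuple((F@c)[[2,0,1]]),"w %.1f"%ob["grip_width"])
E
python3 -m inch '[[0.0,-0.001,0,0,0.1],[-0.001,-0.001,0.0017,0,0.1],[-0.002,-0.001,0.0035,0,0.1],[-0.003,-0.001,0.0052,0,0.1],[-0.003,-0.001,0.0052,0,0.1]]' >/dev/null; python3 st.py
python3 -m inch '[[-0.001,0,0.0017,0,0.1],[-0.002,0,0.0035,0,0.1],[-0.002,0,0.0035,0,0.1]]' >/dev/null; python3 st.py
```

```text
t 22.6 s 5.57 dx 0.1 dy -0.5 Fz_b 4.4 Fx -5.0 Fy -9.7 w 14.6
t 22.85 s 9.57 dx 0.0 dy -0.5 Fz_b 5.8 Fx -5.0 Fy -10.5 w 14.3
```

```bash

python3 -m inch '[[-0.001,0,0.0017,0,0.1],[-0.002,0,0.0035,0,0.1],[-0.003,0,0.0052,0,0.1],[-0.003,0,0.0052,0,0.1]]' >/dev/null; python3 st.py
python3 -m inch '[[-0.001,0,0.0017,0,0.1],[-0.002,0,0.0035,0,0.1],[-0.002,0,0.0035,0,0.1]]' >/dev/null; python3 st.py
python3 - <<'E'
from kn import *
for k in("side","top"):
    p=capture(k)
    for t in("knob","foot_face","column_top"):
        print(k,t,[(np.round(r["centre"],1),round(r["conf"],2)) for r in tip_of(p,t)],"pred s=0/20",[proj(p,c@np.array(q)+o)[0].round(1) for q in({"knob":[(-35,0,119),(-35,0,99)],"foot_face":[(0,0,62),(0,0,42)],"column_top":[(100,0,129)]}[t])])
E
```

```text
t 23.18 s 15.57 dx 0.1 dy -0.5 Fz_b 4.9 Fx -5.2 Fy -10.2 w 14.2
t 23.43 s 19.59 dx 0.0 dy -0.5 Fz_b 5.7 Fx -5.5 Fy -10.6 w 14.2
side knob [(array([266.6, 200.6]), 0.77)] pred s=0/20 [array([261.1, 195.9]), array([264.1, 200.2])]
side foot_face [(array([282.3, 208.9]), 0.37)] pred s=0/20 [array([278.9, 202.7]), array([281.7, 206.9])]
side column_top [(array([295.9, 171.2]), 0.88), (array([287.7, 234.8]), 0.69), (array([278.3, 220.3]), 0.25)] pred s=0/20 [array([296.6, 172.3])]
top knob [(array([179.8, 139.2]), 0.25)] pred s=0/20 [array([263.1, 184.1]), array([263.7, 181.6])]
top foot_face [] pred s=0/20 [array([267.8, 166.6]), array([268.3, 164.3])]
top column_top [(array([275.9, 141.1]), 0.56)] pred s=0/20 [array([275. , 142.5])]
```

```bash

python3 -m inch '[[-0.0005,0,0.0009,0,0.1],[-0.001,0,0.0017,0,0.1],[-0.001,0,0.0017,0,0.1]]' >/dev/null; python3 st.py
python3 -m inch '[[-0.0005,0,0.0009,0,0.1],[-0.0005,0,0.0009,0,0.1]]' >/dev/null; python3 st.py
python3 -m inch '[[-0.0005,0,0.0009,0,0.1],[-0.0005,0,0.0009,0,0.1]]' >/dev/null; python3 st.py
python3 -m inch '[[-0.0005,0,0.0009,0,0.1],[-0.0005,0,0.0009,0,0.1]]' >/dev/null; python3 st.py
python3 -m inch '[[-0.0005,0,0.0009,0,0.1],[-0.0005,0,0.0009,0,0.1]]' >/dev/null; python3 st.py
```

```text
t 24.08 s 21.43 dx 0.1 dy -0.5 Fz_b 6.9 Fx -4.8 Fy -9.6 w 14.2
t 24.25 s 22.40 dx 0.1 dy -0.5 Fz_b 7.2 Fx -4.8 Fy -9.9 w 14.3
t 24.42 s 23.44 dx 0.0 dy -0.5 Fz_b 6.4 Fx -4.9 Fy -10.7 w 14.0
t 24.58 s 24.46 dx 0.0 dy -0.5 Fz_b 6.7 Fx -4.9 Fy -9.7 w 14.4
t 24.75 s 25.49 dx 0.0 dy -0.5 Fz_b 7.0 Fx -4.9 Fy -9.9 w 14.0
```

```bash

python3 -m inch '[[-0.0005,0,0.0009,0,0.1],[-0.0005,0,0.0009,0,0.1]]' >/dev/null; python3 st.py
python3 -m inch '[[-0.0005,0,0.0009,0,0.1],[-0.0005,0,0.0009,0,0.1]]' >/dev/null; python3 st.py
python3 -m inch '[[-0.0005,0,0.0009,0,0.1],[-0.0005,0,0.0009,0,0.1]]' >/dev/null; python3 st.py
```

```text
t 24.92 s 26.30 dx 0.0 dy -0.5 Fz_b 9.6 Fx -5.3 Fy -9.9 w 14.2
t 25.08 s 27.20 dx 0.0 dy -0.5 Fz_b 10.1 Fx -5.2 Fy -10.6 w 14.2
t 25.25 s 28.15 dx 0.0 dy -0.5 Fz_b 11.2 Fx -4.3 Fy -10.3 w 14.1
```

```bash

python3 -m inch '[[-0.0005,0,0.0009,0,0.1],[-0.001,0,0.0017,0,0.1],[-0.001,0,0.0017,0,0.1]]' >/dev/null; python3 st.py
python3 -m inch '[[-0.0005,0,0.0009,0,0.1],[-0.0005,0,0.0009,0,0.1]]' >/dev/null; python3 st.py
python3 -m inch '[[-0.0003,0,0.0005,0,0.1],[-0.0003,0,0.0005,0,0.1],[-0.0003,0,0.0005,0,0.1]]' >/dev/null; python3 st.py
```

```text
t 25.5 s 30.07 dx 0.0 dy -0.5 Fz_b 11.1 Fx -5.2 Fy -11.1 w 14.1
t 25.67 s 31.02 dx 0.1 dy -0.5 Fz_b 12.7 Fx -5.5 Fy -10.0 w 14.1
t 25.92 s 31.55 dx 0.0 dy -0.5 Fz_b 12.3 Fx -5.0 Fy -10.4 w 14.0
```

```bash

python3 -m inch '[[0,0,0,0,0.3],[0,0,0,0,0.4],[0,0,0,0,0.5],[0,0,0,0,0.5],[0.004,0,-0.007,0,0.5],[0.015,0,-0.026,0,0.5],[0.03,0,-0.052,0,0.5],[0.04,0,-0.07,0,0.5]]'
python3 -m inch '[[0.03,0,-0.02,0,0.5],[0.07,0,-0.02,0,0.5],[0.1,0,-0.02,0,0.5],[0.1,0,-0.02,0,0.5],[0.1,0,-0.02,0,0.5]]'
python3 - <<'E'
from kn import *
from scipy.optimize import least_squares
for k in("side","top"):
    p=capture(k)
    for t,z in(("knob",119),("stone_mid",22),("column_top",129)):
        xy={"knob":(-35,0),"stone_mid":(-5,0),"column_top":(100,0)}[t]
        print(k,t,[(np.round(r["centre"],1),round(r["conf"],2)) for r in tip_of(p,t)][:3],"pred",[proj(p,c@np.array([*xy,z-s])+o)[0].round(1) for s in((0,31) if t=="knob" else (0,))])
    if k=="top":save(p,"z.png",(230,110,330,200),6)
E
python3 seg.py
```

```text
time: 26.58
tool_pos: [517.4, -15.1, 367.5]
tcp_rot: [3.141, 0.001, 2.854]
contact_force: [0.9, 0.6, 0.5]
grip_width: 46.1
finger_force: 0.0
time: 27.0
tool_pos: [421.3, 13.4, 386.6]
tcp_rot: [3.141, 0.002, 2.855]
contact_force: [-0.1, 0.9, 0.5]
grip_width: 45.9
finger_force: 0.0
side knob [(array([265.7, 200.9]), 0.81), (array([289.4, 215.5]), 0.5)] pred [array([261.1, 195.9]), array([265.7, 202.6])]
side stone_mid [(array([167.7, 217.9]), 0.84), (array([159.1, 191.1]), 0.77), (array([245. , 279.7]), 0.68)] pred [array([283.1, 211.8])]
side column_top [(array([295.1, 174.2]), 0.66), (array([213.6, 170.3]), 0.54)] pred [array([296.6, 172.3])]
top knob [(array([266.2, 180.9]), 0.67), (array([271.4, 142.1]), 0.45)] pred [array([263.1, 184.1]), array([264. , 180.2])]
top stone_mid [(array([198.4, 271.3]), 0.89), (array([274.8, 142.4]), 0.73), (array([266.3, 164.4]), 0.63)] pred [array([268.4, 163.6])]
top column_top [(array([275.3, 141.5]), 0.79)] pred [array([275. , 142.5])]
trace 0.72 [271.1, 154.8, 61.5, 76.1] y range [-85.3  -1.7  80.8] x [-77.5  42.3 141.9]
-60 -79.39356159639735 111.717999398436
-30 -79.60471695408485 129.10258161282837
0 -77.99652015276904 147.4766200687064
30 -77.83237657660719 115.30175345641541
60 -78.9478440988834 113.55010995120197
trace 0.7 [268.8, 162.9, 45.4, 24.8] y range [-75.1  13.9  74.4] x [-24.2   1.4  25.1]
-60 -22.98561981467637 25.07293132066279
-30 -23.707429935074288 24.370897344986187
30 -25.49636943877959 25.728124744387227
60 -25.324816677031777 25.049767140027107
0.9 [-494.2  382.3   22. ]
0.74 [-212.6 -234.8   22. ]
0.71 [-451.6  132.5   22. ]
0.6 [-10.9   2.6  22. ]
0.59 [72.6 -4.  22. ]
```

```bash
python3 - <<'E'
from kn import *
p=capture("top");g=cv2.cvtColor(p["color"],cv2.COLOR_RGB2GRAY);print(g[136:190:1,256:286])
for q in(1.3,1.35,1.4): 
  for s in(30,): print(q,[proj(p,c@np.array([100-r*np.cos(1.4-q),-r*np.sin(1.4-q),z-s])+o)[0].round(1) for r,z in((135,138),(100,112),(0,129+s))])
E
```

```text
[[162 162 166 ... 120 123  94]
 [161 163 163 ... 124 112  92]
 [158 158 154 ... 121 101  93]
 ...
 [ 40  45  51 ... 160 163 164]
 [ 39  40  41 ... 163 164 163]
 [ 39  40  39 ... 162 164 163]]
1.3 [array([267.9, 183.8]), array([270.5, 169.7]), array([275. , 142.5])]
1.35 [array([265.6, 183.3]), array([268.9, 169.3]), array([275. , 142.5])]
1.4 [array([263.4, 182.7]), array([267.2, 168.9]), array([275. , 142.5])]
```

```bash
python3 - <<'E'
from kn import *
np.set_printoptions(threshold=100000,linewidth=200)
p=capture("top");g=cv2.cvtColor(p["color"],cv2.COLOR_RGB2GRAY);print(g[138:190,254:284])
E
```

```text
[[153 153 156 155 149 160 162 160 164 162 160 162 165 180 219 222 219 179 143 104  86  77  77  76  81  85  92 110 125 122]
 [152 144 142 148 152 153 156 132 155 158 159 166 166 184 217 223 218 172 110  65  49  49  44  54  57  66  83  92 115 117]
 [164 147 142 144 152 145 140 122 128 123 131 156 165 196 220 223 213 134  66  49  48  47  48  48  46  55  88 101 117 112]
 [202 198 182 164 163 148 162 141 134 124 127 149 153 209 223 223 213 101  48  47  48  45  46  42  48  65 120 126 125 102]
 [184 198 194 203 198 186 189 163 150 145 158 152 163 211 219 222 211  91  47  47  49  47  47  48  48  84 166 187 133  90]
 [156 162 165 209 182 197 207 201 202 190 188 166 157 174 187 205 186  83  48  48  44  49  47  45  50  91 182 208 138  95]
 [145 140 136 158 155 177 166 177 199 201 210 202 201 187 173 173 146  90  51  46  45  46  44  45  55 108 205 213 130  98]
 [199 174 149 133 137 147 132 138 158 187 169 176 199 203 206 198 163 107  61  52  45  48  45  47  70 138 213 212 118  91]
 [205 199 188 183 173 162 147 139 136 149 134 139 161 198 208 179 162 137 110  76  59  52  58  68 106 155 198 183 10
[... 4596 characters left out ...]
 66  64  76 127 157 163 167 166 163 156 112 103 104 101  96  93  94  92 100 123 158]
 [ 97 103 120 142 163 163 160 161 150 124 123 143 154 166 163 165 162 165 162 152 149 150 144 109  94  98  96  93 108 158]
 [ 51  54  63  82 103 108 120 152 159 156 155 163 165 165 167 165 162 166 164 164 163 159 164 145 101  92  93  93 106 160]
 [ 34  36  39  40  51  53  71  94 100 110 139 159 162 164 162 167 167 165 166 165 165 165 165 157 107  95  94  98 109 161]
 [ 41  34  42  40  40  39  38  45  46  58  79  95 102 118 143 167 160 161 166 163 164 166 163 161 144 109 102 107 149 162]
 [ 40  43  35  35  36  42  37  41  38  42  44  47  53  63  84 102 112 122 153 159 160 162 166 165 164 151 149 152 164 168]]
```

```bash
python3 -c "
from plant import *
print(close_job())"
```

```text
the job is handed in; nothing more can be done
None
```

I handed the job in at about 27 s on the robot clock, with the stone against the lip and about central, the arm swung to its stop, and the foot pushed in by about 5.9 mm. The foot depth comes from the force readings, because the pin and post were too small to check in the pictures.

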